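# Shut the supply-air flap with the hook rod

### The arm

A 6-joint arm with a two-finger parallel gripper is mounted at the origin on the work surface. World frame = base frame: x ahead of the robot, y to its left, z up, the work surface at z = 0. Lengths are in m, angles in rad, forces in N, time in s.
With the tool pointing down it reaches from about 0.275 to 1 m from the base axis. Payload 8.4 kg.
Tool frame: the origin (TCP) lies midway between the tips of the shut fingers; the grasp point (between the pads) lies 19 mm behind it; z points along the fingers, x is the direction in which the jaws open and shut, and the axes are right-handed (so a half turn about z gives the same grasp; the last joint's range is limited). The gripper opens to 85 mm and grips with 20 to 120 N. Pads are 22 mm wide; open, the fingers measure 114 mm over their backs; the gripper's body (76 mm by 85 mm) begins 54 mm behind the grasp point. The pads swing forward as they close: fully open they stand 13 mm farther back than shut.
Start: joints at [1.288, 0.353, 1.633, -0, 1.155, -0.002], TCP at [0.173, 0.601, 0.231] pointing down, gripper open.
Joint ranges: [-2.63, 2.63], [-0.92, 2.1], [0.06, 2.66], [-1.3, 4.44], [0, 2.69], [-3.02, 3.02]. Speed limits (rad/s): [2.22, 2.22, 2.79, 3.14, 3.14, 3.14].

### API

Orientations are given as [roll, pitch, yaw] about the fixed x, y, z axes, in that order (R = Rz(yaw) Ry(pitch) Rx(roll)).
In Python, from cell import arm, get_image, look_for, trace gives the robot as it stands. The module is installed in compiled form; this text tells all that it offers.
- The arm moves only by the tool arm_command, never from a script. Its argument "motion" is one flat list of numbers, 4 for each row, row after row: the shift along the tool's x, y, z in m, then the turn about the tool's z in rad. In form: [tx, ty, tz, spin, tx, ty, tz, spin, ...]. A call has 1 to 5 rows; each row is the pose to reach, as a shift and turn from the pose commanded when the call began, along the tool's axes at that moment; what a row does not reach only later rows make up. A row lasts 1/12 s, in which the tool goes at most 41.7 mm and 7.16 degrees, less where a joint would pass 70% of its speed; a pose out of reach is approached as far as the arm can. A call with a gripper value outside its range is refused whole. "hand" is the finger opening in m, from 0 to 0.0854, set as the call begins (left out, the last holds). The fingers move at their own pace and stop on an object; "force" is the grip in N (left out, the last holds). Time passes only in rows, so rows that repeat a pose let the fingers close. It gives the time, the measured TCP pose, the force and the opening at its end, in the units of the state.
- arm.get_state(): the state, without advancing time (a new reading comes with each control period).
- get_image(name): name is "side" or "top"; returns a dict with "image" (420x560x3 uint8, red, green, blue), "intrinsics" (3x3 intrinsics, pixels), "k1" (the pictures are not rectified: a ray, as slopes to the right and down, at radius r is drawn at 1 + k1 r^2 times it, then the intrinsics apply), "rvec" (rotation vector, rad) and "tvec" (3), from world to camera coordinates, as OpenCV has them. Camera axes: x right, y down, z forward; pixel columns grow to the right and rows downward; lengths in m; the calibration is good to about 2 mm. A picture is of the moment at which its call begins. There is no depth.
- arm.close_job(): hands the job in, once; it reports no verdict.
Trained networks look in a picture, given as the dict that the camera call returned (one of the last four; its "shot" number tells which), for a name from the list of things; names that differ only in an ending like _2 or _b are one class to them, and where a whole thing is asked for, a point or a joint stands for the part that bears it (a point fixed in the world has none). Each returns a list of dicts, best first, with "score" (0 to 1); they miss things now and then, are a little off and sometimes report something else, mostly with a low value. They report only what shows in the picture. A call takes as long as a camera call.
- look_for(picture, thing): "rect" ([left, top, right, bottom] in pixels, round what is visible of it).
- trace(picture, thing): "pixels" (420x560 bool, what is visible of it) and "rect" ([left, top, right, bottom] in pixels, round what is visible of it).
The state is a dict: "time_s": time; "joint_positions": joint angles; "joint_velocities": joint speeds; "tau": joint torques, N m; "eef_pos": TCP position; "tool_rot": TCP orientation; "force": force on the tool from outside, world axes, zero at the start; "ft_torque": the same for the moment, N m; "width": opening from 0.0 (shut) to 1.0 (fully open).
Only numpy, scipy, OpenCV 4.12 (cv2) and the standard library are available. Lean on these libraries where they do the work, as an engineer would, in place of code of your own. Each camera call takes 0.05 s, during which the arm holds its last target. There are 200 camera calls.

### The job

The cooking is done and cold air is coming in: take the hook rod lying on the worktop, put its hook through the ring eye at the top of the open flap on the supply-air box, and swing the flap up and shut with it until the roller catch snaps home. Go gently, the eye and the thin sheet bend if you force them, and touch box and flap with the rod only. Then unhook the rod and lay it down flat on the worktop, without dropping it and without disturbing the other things.

Things in the scene. Friction and masses are not known exactly. Their poses are not given: they have to be found in the camera images.
- rod_mid (a point): (All sizes in mm.) Hook rod, 0.15 to 0.23 kg: beech pole 22 wide, 24 high, flat; this point is on its centre line 12 above the worktop, near its balance point. x: along the pole to the hook, z up. Wood from 170 behind to 150 ahead of this point, then a ferrule and a 7 round steel wire straight on, bent square to the side (-y): this hook finger lies on x = 205, z = 0 and ends at y = -41.
- hook_end (a point): The rounded end of the rod's hook finger (7 thick), 205 ahead of the rod's middle and 41 to its -y side, at the same height. Axes as the rod's.
- airbox: Galvanized supply-air box, screwed down, 250 wide, 150 deep, 320 high, a 125 spiral duct behind it. Origin on the worktop below the middle of the front face. x: level, square to the front, into the box (the room, where the flap leans out and one works from, is on the -x side); y: along the front and the hinge; z up. The flap's hinge line runs along y through (-8, 0, 80).
- flap (a joint): Opening angle (rad) of the flap, a 200 by 200 sheet, 4 thick, 0.2 kg, hinged along its lower edge. 0 = upright, growing as the upper edge leans out into the room (to -x of the box), at most 1.0. Stiff stays keep it at any angle; 1 to 3 N at the eye moves it. Caught, it reads -0.035 to 0.035, depending on how the catch plate is set; not caught, it stays up to 0.05 farther out.
- eye (a point): Centre of the steel ring eye on the flap: hole 24 across, wire 5 thick, ring upright and square to the hinge, its hole opening sideways along the box's y. Middle of the flap's width; with the flap at angle a it is, in box axes, at x = -8 - 205 sin a - 20 cos a, z = 80 + 205 cos a - 20 sin a. Its axes turn with the flap and equal the box's at a = 0. It bends at 11 N.
- catch (a point): Nominal place of the spring roller catch, behind the head of the box's opening. Some 10 mm (at the eye) before the end it resists with 6 to 8.5 N; over the next 6 mm the load fades to nothing, then it draws the flap the last 2 mm onto rubber buffers and holds it; behind these nothing gives. Its plate sits in slots: this comes up to 7 mm earlier or later than nominal, unmeasured: it must be felt.
- roller (a joint): Lift of the catch's spring roller (m): 0 while it hangs free (flap open, or shut but not caught), about 0.002 as the flap's latch nose is right under it (not caught yet), about 0.001 once it has dropped behind the nose and holds the flap.
- pot: Steel pot with lid and two side loops, radius 78, 107 high with its knob, standing on the flush hob; origin under its centre. Not to be disturbed.
- turner_mid (a point): Dark wooden turner lying flat on the worktop, about 285 long and 55 wide; a point of its handle, 4.5 mm above the worktop. Not to be disturbed.
- bowl: White bowl, radius 65, 55 high; origin under its centre. Not to be disturbed.
- jar: Amber glass jar with steel cap, radius 33, 100 high; origin under its centre. Not to be disturbed.
- mug: Turquoise enamel mug with wooden spoons, radius 41, 230 to 255 high with the spoons, on the galvanized shelf at the back (shelf top 170 mm above the worktop); origin under its centre. Not to be disturbed.
- grinder: Glass salt grinder, radius 26, 130 high, on the shelf; origin under its centre. Not to be disturbed.
- tin_a: Larger round aluminium tin with screw lid, radius 43, 75 high, on the shelf; origin under its centre. Not to be disturbed.
- tin_b: Smaller round aluminium tin with screw lid, radius 36, 55 high, on the shelf; origin under its centre. Not to be disturbed.

How it is judged:
By the outcome, as a careful person would: the job done as asked, in the order asked, and still so for the second after the job is handed in, with the robot touching nothing.
It also fails if it takes over 64 s, if anything falls off the work surface, if the arm or the gripper's body presses on something with over 40 N, if the wrist force passes 120 N, or if a joint passes its speed limit or range.

## Working session

There is one attempt and no reset: what is moved stays moved. The work goes in short steps, Python scripts to look and compute and a tool call to move; the robot and the scene stay as the last step left them, time stands still between calls to the robot, and variables do not carry over. Pictures are saved under pics/ and viewed, about 8 in all and at most 12, crops included, and the job is handed in when it is done.

Besides the shell and the picture viewer there is one more tool, called after ">>>" by a JSON object that holds its "op" and its "data", one argument or row to a line. arm_command: Moves the arm, as the interface text tells. Its arguments: {"type":"object","properties":{"motion":{"type":"array","items":{"type":"number"}},"hand":{"type":"number"},"force":{"type":"number"}},"required":["motion"]}

```bash
mkdir -p pics; cat > h.py <<'E'
import numpy as np, cv2
from scipy.spatial.transform import Rotation as Rn
from cell import arm, get_image, look_for, trace
def undist(p,P):
    K=np.array(P["intrinsics"]);q=np.atleast_2d(p).astype(float)
    d=np.array([P["k1"],0,0,0,0.])
    return cv2.undistortPoints(q.reshape(-1,1,2),K,d).reshape(-1,2)
def ray(p,P):
    u=undist(p,P);R=cv2.Rodrigues(np.array(P["rvec"],float))[0];t=np.array(P["tvec"],float).ravel()
    d=np.c_[u,np.ones(len(u))]@R; return -R.T@t,d/np.linalg.norm(d,axis=1)[:,None]
def onz(p,P,z):
    c,d=ray(p,P); return c+d*((z-c[2])/d[:,2])[:,None]
def proj(X,P):
    X=np.atleast_2d(X).astype(float)
    return cv2.projectPoints(X,np.array(P["rvec"],float),np.array(P["tvec"],float),np.array(P["intrinsics"],float),np.array([P["k1"],0,0,0,0.]))[0].reshape(-1,2)
def save(P,n,crop=None,s=1):
    im=P["image"][:,:,::-1]
    if crop: im=im[crop[1]:crop[3],crop[0]:crop[2]]
    cv2.imwrite(f"pics/{n}.png",cv2.resize(im,None,fx=s,fy=s,interpolation=cv2.INTER_CUBIC))
E
python3 - <<'E'
from h import *
np.set_printoptions(precision=4,suppress=True)
A=get_image("side");B=get_image("top");save(A,"side0",s=1.4);save(B,"top0",s=1.4)
for P,n in((A,"side"),(B,"top")):
    print(n,ray([[280,210]],P))
    for t in["rod_mid","hook_end","airbox","flap","eye","pot","turner_mid","bowl","jar","mug","grinder","tin_a","tin_b"]:
        print(t,[(np.round(r["rect"]).tolist(),round(r["score"],2)) for r in look_for(P,t)[:2]])
print(arm.get_state())
E
```

```text
side (array([-0.0316, -0.6517,  0.9206]), array([[ 0.4775,  0.5811, -0.6591]]))
rod_mid [([291.0, 270.0, 395.0, 376.0], 0.69), ([303.0, 145.0, 331.0, 176.0], 0.61)]
hook_end [([294.0, 272.0, 396.0, 377.0], 0.68)]
airbox [([153.0, 88.0, 263.0, 212.0], 0.56)]
flap [([201.0, 138.0, 265.0, 193.0], 0.94)]
eye [([200.0, 142.0, 265.0, 193.0], 0.67)]
pot [([256.0, 199.0, 307.0, 254.0], 0.7)]
turner_mid [([360.0, 290.0, 457.0, 359.0], 0.82)]
bowl [([200.0, 215.0, 245.0, 252.0], 0.75), ([359.0, 127.0, 404.0, 215.0], 0.38)]
jar [([342.0, 242.0, 367.0, 277.0], 0.73), ([202.0, 137.0, 265.0, 193.0], 0.2)]
mug [([360.0, 129.0, 403.0, 214.0], 0.89)]
grinder [([335.0, 150.0, 357.0, 195.0], 0.73), ([203.0, 216.0, 245.0, 248.0], 0.68)]
tin_a [([306.0, 144.0, 332.0, 176.0], 0.86), ([399.0, 198.0, 433.0, 240.0], 0.61)]
tin_b [([306.0, 144.0, 332.0, 176.0], 0.86), ([399.0, 198.0, 433.0, 240.0], 0.61)]
top (array([ 0.4584, -0.0164,  1.4346]), array([[ 0.0572,  0.0197, -0.9982]]))
rod_mid [([313.0, 227.0, 422.0, 236.0], 0.96), ([284.0, 132.0, 298.0, 159.0], 0.5)]
hook_end [([314.0, 225.0, 418.0, 235.0], 0.7
[... 456 characters left out ...]
0, 420.0, 236.0], 0.47), ([363.0, 189.0, 438.0, 205.0], 0.36)]
tin_a [([240.0, 133.0, 264.0, 158.0], 0.92), ([359.0, 128.0, 390.0, 162.0], 0.89)]
tin_b [([240.0, 133.0, 264.0, 158.0], 0.92), ([359.0, 128.0, 390.0, 162.0], 0.89)]
{'time_s': 1.4, 'joint_positions': array([ 1.2876,  0.353 ,  1.6334,  0.    ,  1.1552, -0.0024]), 'joint_velocities': array([-0.0003, -0.0004,  0.001 ,  0.0016, -0.001 ,  0.0003]), 'tau': array([  0.0006, -60.5174, -34.2434,   0.0001,   0.0012,   0.    ]), 'eef_pos': array([0.1732, 0.6005, 0.2313]), 'tool_rot': array([-3.1416,  0.    ,  1.29  ]), 'force': array([-0.2059, -0.7587, -0.4939]), 'ft_torque': array([ 0.0032, -0.0531, -0.0167]), 'width': 0.9978790060404407}
```

View pics/side0.png

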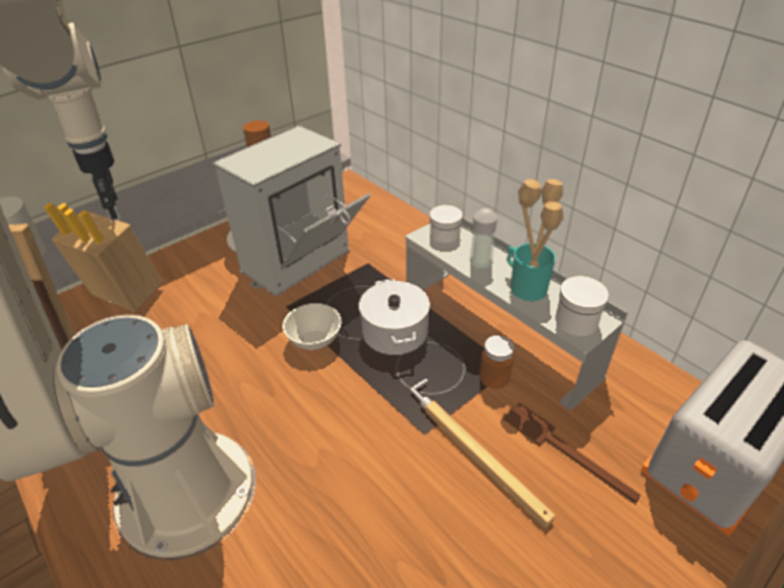

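View pics/top0.png

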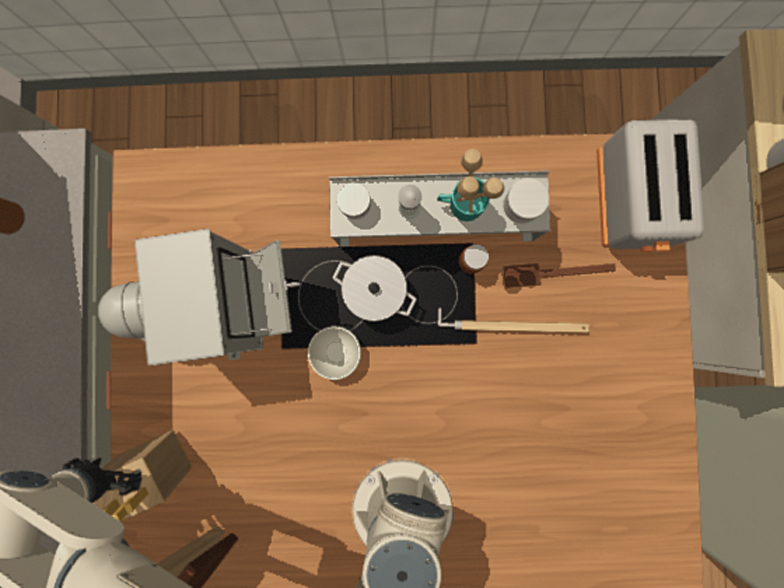

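The side picture shows the box at left with its flap leaning out toward the pot. The eye is around (285,210) in the 1.4x picture, and the rod lies at (410–550, 380–525). The top picture shows the box front facing right (-y world), the eye near (292,286), and the rod from (440,310) to (590,328) with its hook finger pointing up (+x). Next I'll zoom in on both.

```bash
python3 - <<'E'
from h import *
import pickle
A=get_image("side");B=get_image("top");pickle.dump((A,B),open("p0.pkl","wb"))
def crop(P,x0,y0,x1,y1,s):
    im=cv2.resize(P["image"][y0:y1,x0:x1,::-1],None,fx=s,fy=s,interpolation=cv2.INTER_CUBIC).copy()
    for k in range(0,x1-x0,10): cv2.putText(im,str(x0+k),(k*s,8),0,.3,(0,0,255));cv2.line(im,(k*s,10),(k*s,13),(0,0,255))
    for k in range(10,y1-y0,10): cv2.putText(im,str(y0+k),(0,k*s+3),0,.3,(0,0,255));cv2.line(im,(20,k*s),(24,k*s),(0,0,255))
    return im
C=np.zeros((600,800,3),np.uint8)
a=crop(A,193,130,273,200,5);C[:350,:400]=a
b=crop(B,145,160,215,230,5);C[:350,410:760]=b
c=crop(B,305,215,425,241,6);C[360:360+156,:720]=c
cv2.imwrite("pics/c1.png",C)
C=np.zeros((600,800,3),np.uint8)
a=crop(A,150,85,270,215,4);C[:520,:480]=a
b=crop(B,90,160,165,265,4);C[:420,490:790]=b
cv2.imwrite("pics/c2.png",C)
E
```

```text
(no output)
```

View pics/c1.png

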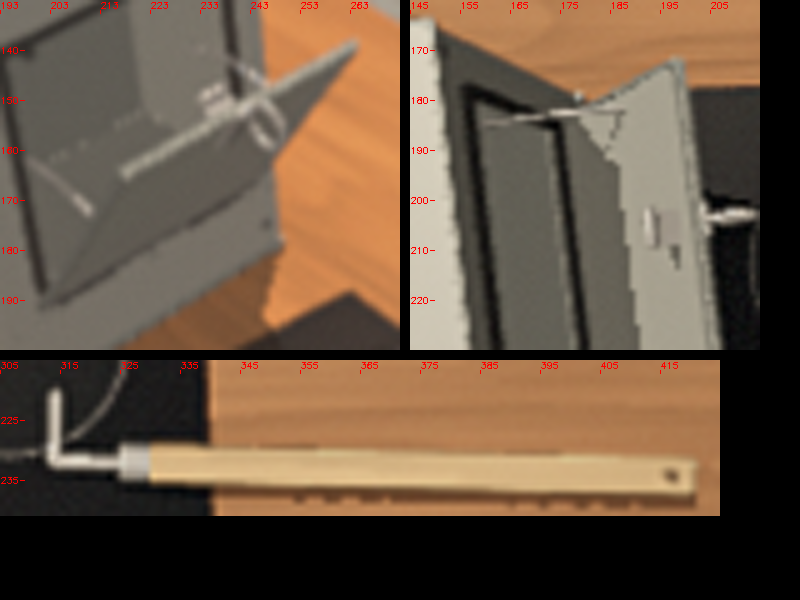

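View pics/c2.png

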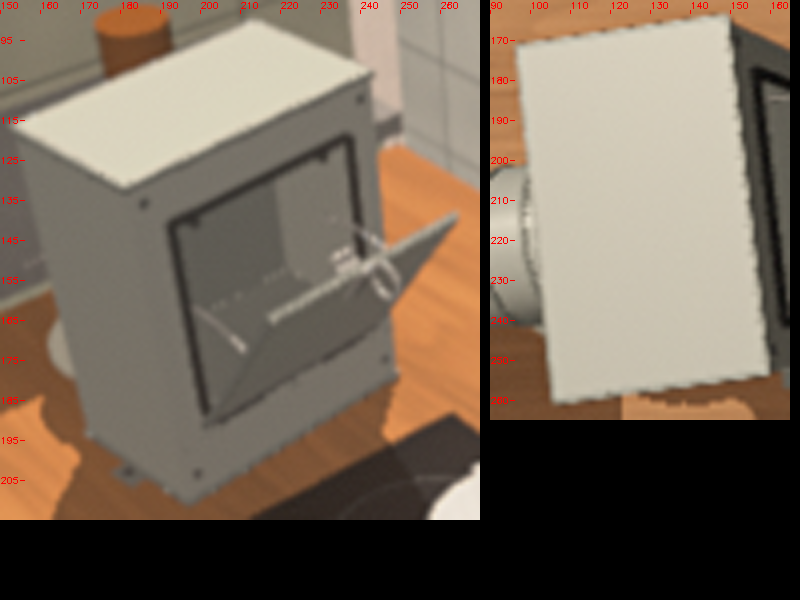

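```bash
cat > fit.py <<'E'
from h import *
import pickle
from scipy.optimize import least_squares
np.set_printoptions(precision=4,suppress=True)
A,B=pickle.load(open("p0.pkl","rb"))
def box2w(p,b):
    c,s=np.cos(b[2]),np.sin(b[2]);p=np.atleast_2d(p)
    return np.c_[b[0]+c*p[:,0]-s*p[:,1],b[1]+s*p[:,0]+c*p[:,1],p[:,2]]
def fl(u,n,y,a): # u up flap, n outward
    return [-.008-u*np.sin(a)-n*np.cos(a),y,.08+u*np.cos(a)-n*np.sin(a)]
if __name__=="__main__":
    bx=lambda x,y,z:(lambda a:[x,y,z])
    O=[(B,(96.75,171.5),bx(.15,-.125,.32)),(B,(150,163.5),bx(0,-.125,.32)),(B,(160,253.75),bx(0,.125,.32)),(B,(105.75,260.75),bx(.15,.125,.32)),
    (A,(181.25,132.25),bx(0,.125,.32)),(A,(243.25,103.25),bx(0,-.125,.32)),(A,(152.5,116.5),bx(.15,.125,.32)),(A,(214.5,90),bx(.15,-.125,.32)),
    (A,(197.5,211.25),bx(0,.125,0)),(A,(249.25,179.5),bx(0,-.125,0)),
    (A,(217.4,164.6),lambda a:fl(.2,.002,.1,a)),(A,(264.4,138.4),lambda a:fl(.2,.002,-.1,a)),(A,(202,191.6),lambda a:fl(0,.002,.1,a)),
    (B,(199.6,172),lambda a:fl(.2,.002,-.1,a)),(A,(246.4,154.2),lambda a:fl(.205,.02,0,a)),(B,(209.2,203.2),lambda a:fl(.205,.02,0,a))]
    f=lambda q:np.concatenate([proj(box2w(m(q[3]),q),P)[0]-p for P,p,m in O])
    r=least_squares(f,[.5,.5,np.pi/2,.6],loss="soft_l1")
    q=r.x;print(q,np.degrees(q[2:]));print(f(q).reshape(-1,2))
    print("eye",box2w(fl(.205,.02,0,q[3]),q),"shut",box2w(fl(.205,.02,0,0),q))
    # two-view eye
    (c1,d1),(c2,d2)=ray([246.4,154.2],A),ray([209.2,203.2],B)
    d1,d2=d1[0],d2[0];s=np.linalg.lstsq(np.c_[d1,-d2],c2-c1,rcond=None)[0];print("eye tri",c1+d1*s[0],c2+d2*s[1])
    g=lambda px,z:onz(px,B,z)[0]
    tip,cor=g((314,220),.012),g((314,231.8),.012);end=g((420.8,234.3),.02);fer=g((330,232.2),.02)
    print("tip",tip,"corner",cor,"end",end,"fer",fer,np.linalg.norm(tip-cor),np.linalg.norm(end-cor))
    v=(cor-end)[:2];print("rod yaw",np.degrees(np.arctan2(v[1],v[0])), "finger", np.degrees(np.arctan2(*(tip-cor)[1::-1])))
    u=v/np.linalg.norm(v); print("mid",cor[:2]-.205*u, end[:2]+.17*u)
    print(A["k1"])
E
python3 fit.py
python3 - <<'E'
from h import *
P=get_image("top");Q=get_image("side")
for t in("rod_mid","hook_end"):
  for r in trace(P,t)[:1]:
    ys,xs=np.nonzero(r["pixels"]);X=onz(np.c_[xs,ys],P,.02)[:,:2];m=X.mean(0)
    w,v=np.linalg.eigh(np.cov((X-m).T));print(t,r["score"],len(X),m,np.degrees(np.arctan2(v[1,1],v[0,1])),np.ptp((X-m)@v,axis=0))
for n,P_,z,hs in(("pot",P,.09,.078),("bowl",P,.055,.065)):
  r=trace(P_,n)[0];ys,xs=np.nonzero(r["pixels"]);print(n,onz([[xs.mean(),ys.mean()]],P_,z))
E
```

```text
[0.5383 0.3601 1.6795 0.6061] [96.2306 34.7265]
[[ 1.4645  0.1412]
 [-0.6054  0.7977]
 [-0.7336 -1.8353]
 [ 1.4598 -1.8946]
 [-0.2058 -0.4544]
 [-0.7532 -0.2523]
 [ 1.0076 -0.1182]
 [-0.6308  0.615 ]
 [ 0.1009  0.5525]
 [ 0.0367  0.1869]
 [-0.3422  0.2722]
 [ 0.0407  0.1044]
 [-0.4696  0.4644]
 [-0.4402 -0.9516]
 [-0.6084  0.6034]
 [ 0.125  -0.0731]]
eye [[0.5536 0.2197 0.2371]] shut [[0.5413 0.3322 0.285 ]]
eye tri [0.5551 0.2182 0.2394] [0.5532 0.2196 0.2395]
tip [ 0.5012 -0.108   0.012 ] corner [ 0.4594 -0.1067  0.012 ] end [ 0.4404 -0.4811  0.02  ] fer [ 0.4565 -0.1623  0.02  ] 0.041772191689896834 0.3749986240041946
rod yaw 87.09648765662723 finger -1.8018109132656734
mid [ 0.449  -0.3114] [ 0.449  -0.3113]
-0.08500338222646736
rod_mid 0.91 521 [ 0.44999666 -0.30698063] 86.91429350456616 [0.02197866 0.33051865]
hook_end 0.72 627 [ 0.45097801 -0.29482844] 86.55589163725139 [0.03642058 0.3732411 ]
pot [[0.5517195  0.05455921 0.09      ]]
bowl [[0.39831738 0.1590676  0.055     ]]
```

```bash
cat > plan.py <<'E'
import sys,numpy as np
from scipy.spatial.transform import Rotation as Rn
def plan(p,yaw,wps,step=.04,tilt=None):
    """waypoints (x,y,z,yaw[,step]) -> rounded 5-row calls in tool axes at call begin; tool pointing straight down"""
    rows=[];p=np.array(p,float)
    q=np.r_[p,yaw]
    for w in wps:
        s=w[4] if len(w)>4 else step
        d=np.array(w[:4])-q;n=max(1,int(np.ceil(max(np.linalg.norm(d[:3])/s,abs(d[3])/.12))))
        rows+=[q+d*(k+1)/n for k in range(n)];q=np.array(w[:4],float)
    c=np.r_[p,yaw]
    for i in range(0,len(rows),5):
        b=rows[i:i+5];R=Rn.from_euler("z",c[3])*Rn.from_euler("x",np.pi);out=[];o=[]
        for r in b:
            o=np.r_[np.round(R.inv().apply(r[:3]-c[:3]),4),round(c[3]-r[3],3)];out+=o.tolist()
        print(str([float(x) for x in out]).replace(" ","").replace("-0.0,","0,"))
        c=np.r_[c[:3]+R.apply(o[:3]),c[3]-o[3]]
    print("end",c)
E
python3 - <<'E'
from plan import plan
plan((.1732,.6005,.2313),1.29,[(.22,.50,.29,1.29),(.40,-.10,.27,.0),(.449,-.311,.10,-.052)])
E
```

```text
[-0.0209,0.0182,-0.0147,0.0,-0.0418,0.0364,-0.0293,0.0,-0.0627,0.0546,-0.044,0.0,-0.0836,0.0728,-0.0587,0.0,-0.1165,0.094,-0.0574,0.081]
[-0.0311,0.0238,0.0012,0.08,-0.0622,0.0476,0.0025,0.161,-0.0933,0.0714,0.0037,0.242,-0.1244,0.0952,0.005,0.322,-0.1555,0.119,0.0062,0.403]
[-0.0192,0.0341,0.0013,0.08,-0.0385,0.0681,0.0025,0.161,-0.0578,0.1022,0.0038,0.242,-0.077,0.1363,0.005,0.322,-0.0963,0.1704,0.0063,0.403]
[-0.0044,0.0389,0.0012,0.081,-0.0087,0.0778,0.0025,0.161,-0.0131,0.1167,0.0037,0.242,-0.0174,0.1556,0.005,0.322,-0.0218,0.1945,0.0062,0.403]
[0.007,0.0302,0.0243,0.007,0.014,0.0603,0.0486,0.015,0.021,0.0905,0.0729,0.022,0.028,0.1206,0.0971,0.03,0.035,0.1507,0.1214,0.037]
[0.0081,0.0299,0.0243,0.008,0.0162,0.0598,0.0486,0.015]
end [ 0.44896281 -0.31103275  0.1        -0.052     ]
```

>>> {"op": "arm_command", "data": {
  "motion": [-0.021,0.018,-0.015,0,-0.042,0.036,-0.029,0,-0.063,0.055,-0.044,0,-0.084,0.073,-0.059,0,-0.116,0.094,-0.057,0.081],
  "hand": 0.05
}}

```text
time_s: 2.22
eef_pos: [0.2327, 0.4646, 0.2915]
tool_rot: [3.141, -0.006, 1.211]
force: [0.2, 0.9, 0.4]
width: 0.585
```

>>> {"op": "arm_command", "data": {
  "motion": [-0.031,0.024,0.001,0.08,-0.062,0.048,0.002,0.161,-0.093,0.071,0.004,0.242,-0.124,0.095,0.005,0.322,-0.155,0.119,0.006,0.403]
}}

```text
time_s: 2.63
eef_pos: [0.2878, 0.2742, 0.2824]
tool_rot: [3.141, -0.001, 0.803]
force: [1.4, -0.7, -0.3]
width: 0.582
```

>>> {"op": "arm_command", "data": {
  "motion": [-0.019,0.034,0.001,0.08,-0.038,0.068,0.003,0.161,-0.058,0.102,0.004,0.242,-0.077,0.136,0.005,0.322,-0.096,0.17,0.006,0.403]
}}

```text
time_s: 3.05
eef_pos: [0.3441, 0.0872, 0.2767]
tool_rot: [3.141, -0.001, 0.399]
force: [0.4, 1.5, -0.3]
width: 0.588
```

>>> {"op": "arm_command", "data": {
  "motion": [-0.004,0.039,0.001,0.08,-0.009,0.078,0.002,0.161,-0.013,0.117,0.004,0.242,-0.017,0.156,0.005,0.322,-0.022,0.194,0.006,0.403]
}}

```text
time_s: 3.47
eef_pos: [0.4001, -0.1004, 0.2706]
tool_rot: [3.141, -0.001, -0.005]
force: [1.9, 0.5, 0.5]
width: 0.586
```

>>> {"op": "arm_command", "data": {
  "motion": [0.007,0.03,0.024,0.007,0.014,0.06,0.049,0.015,0.021,0.09,0.073,0.022,0.028,0.121,0.097,0.03,0.035,0.151,0.121,0.037]
}}

```text
time_s: 3.88
eef_pos: [0.4349, -0.2509, 0.1483]
tool_rot: [3.141, -0.001, -0.038]
force: [0.7, 0.2, 1.0]
width: 0.581
```

>>> {"op": "arm_command", "data": {
  "motion": [0.008,0.03,0.024,0.008,0.016,0.06,0.049,0.015,0.016,0.06,0.049,0.015,0.016,0.06,0.049,0.015]
}}

```text
time_s: 4.22
eef_pos: [0.4478, -0.3103, 0.0985]
tool_rot: [-3.14, 0.003, -0.054]
force: [-0.0, -0.5, -0.0]
width: 0.584
```

>>> {"op": "arm_command", "data": {
  "motion": [0,0,0.03,0,0,0,0.06,0,0,0,0.08,0,0,0,0.09,0,0,0,0.094,0]
}}

```text
time_s: 4.63
eef_pos: [0.4482, -0.3086, 0.0059]
tool_rot: [-3.141, 0.001, -0.051]
force: [0.3, -0.3, 0.0]
width: 0.586
```

>>> {"op": "arm_command", "data": {
  "motion": [0,0,0.001,0,0,0,0.001,0]
}}

```text
time_s: 4.8
eef_pos: [0.4494, -0.3098, 0.0065]
tool_rot: [3.141, -0.001, -0.052]
force: [-0.2, -0.2, 0.1]
width: 0.582
```

>>> {"op": "arm_command", "data": {
  "motion": [0,0,0,0,0,0,0,0,0,0,0,0,0,0,0,0,0,0,0,0],
  "hand": 0.015,
  "force": 30
}}

```text
time_s: 5.22
eef_pos: [0.4496, -0.3102, 0.0066]
tool_rot: [3.14, -0.002, -0.052]
force: [0.1, 0.6, 7.7]
width: 0.251
```

>>> {"op": "arm_command", "data": {
  "motion": [0,0,0,0,0,0,0,0,0,0,0,0,0,0,0,0,0,0,0,0],
  "hand": 0.01,
  "force": 80
}}

```text
time_s: 5.63
eef_pos: [0.4497, -0.3103, 0.0068]
tool_rot: [3.14, -0.002, -0.052]
force: [0.6, -0.2, 9.8]
width: 0.234
```

```bash
python3 - <<'E'
from plan import plan
plan((.4497,-.3103,.0056),-.052,[(.45,-.308,.03,-.052,.006),(.45,-.30,.14,-.052,.03),(.51,-.032,.233,.109,.033)])
E
```

```text
[0.0,-0.0005,-0.0049,0.0,0.0001,-0.0009,-0.0098,0.0,0.0001,-0.0014,-0.0146,0.0,0.0001,-0.0018,-0.0195,0.0,0.0002,-0.0023,-0.0244,0.0]
[-0.0001,-0.002,-0.0275,0.0,-0.0002,-0.004,-0.055,0.0,-0.0003,-0.006,-0.0825,0.0,-0.0004,-0.008,-0.11,0.0,0.0047,-0.0381,-0.1203,-0.018]
[0.0056,-0.03,-0.0104,-0.018,0.0113,-0.06,-0.0207,-0.036,0.0169,-0.0899,-0.031,-0.054,0.0226,-0.1199,-0.0414,-0.071,0.0282,-0.1499,-0.0517,-0.089]
[0.0083,-0.0294,-0.0103,-0.018,0.0166,-0.0588,-0.0207,-0.036,0.0249,-0.0881,-0.031,-0.054]
end [ 0.50999184 -0.03201895  0.233       0.109     ]
```

>>> {"op": "arm_command", "data": {
  "motion": [0,0,-0.005,0,0,-0.001,-0.01,0,0,-0.001,-0.015,0,0,-0.002,-0.02,0,0,-0.002,-0.024,0]
}}

```text
time_s: 6.05
eef_pos: [0.4487, -0.3076, 0.03]
tool_rot: [3.142, -0.0, -0.052]
force: [-0.0, 0.1, -1.4]
width: 0.237
```

>>> {"op": "arm_command", "data": {
  "motion": [0,-0.002,-0.02,0,0,-0.004,-0.045,0,0,-0.006,-0.075,0,0,-0.008,-0.105,0,0.005,-0.038,-0.12,-0.018]
}}

```text
time_s: 6.47
eef_pos: [0.457, -0.2735, 0.1531]
tool_rot: [3.138, -0.005, -0.036]
force: [2.1, -0.8, -2.1]
width: 0.233
```

>>> {"op": "arm_command", "data": {
  "motion": [0.006,-0.03,-0.01,-0.018,0.011,-0.06,-0.021,-0.036,0.017,-0.09,-0.031,-0.054,0.023,-0.12,-0.041,-0.071,0.028,-0.15,-0.052,-0.089]
}}

```text
time_s: 6.88
eef_pos: [0.4886, -0.1195, 0.202]
tool_rot: [3.142, -0.0, 0.056]
force: [0.4, 0.3, -2.4]
width: 0.234
```

>>> {"op": "arm_command", "data": {
  "motion": [0.008,-0.029,-0.01,-0.018,0.017,-0.059,-0.021,-0.036,0.025,-0.088,-0.031,-0.054,0.025,-0.088,-0.031,-0.054,0.025,-0.088,-0.031,-0.054]
}}

```text
time_s: 7.3
eef_pos: [0.5092, -0.0305, 0.233]
tool_rot: [3.141, -0.001, 0.112]
force: [-0.8, -0.1, -3.7]
width: 0.233
```

```bash
cat > snap.py <<'E'
import sys,pickle
from h import *
n=sys.argv[1];A=get_image("side");B=get_image("top");pickle.dump((A,B),open(n+".pkl","wb"))
def crop(P,x0,y0,x1,y1,s):
    im=cv2.resize(P["image"][y0:y1,x0:x1,::-1],None,fx=s,fy=s,interpolation=cv2.INTER_CUBIC).copy()
    for k in range(0,x1-x0,10): cv2.putText(im,str(x0+k),(k*s,8),0,.3,(0,0,255));cv2.line(im,(k*s,10),(k*s,13),(0,0,255))
    for k in range(10,y1-y0,10): cv2.putText(im,str(y0+k),(0,k*s+3),0,.3,(0,0,255));cv2.line(im,(20,k*s),(24,k*s),(0,0,255))
    return im
a=[int(v) for v in sys.argv[2:]];s=a[8] if len(a)>8 else 5
I,J=crop(A,*a[:4],s),crop(B,*a[4:8],s)
C=np.zeros((max(I.shape[0],J.shape[0]),I.shape[1]+J.shape[1]+6,3),np.uint8);C[:I.shape[0],:I.shape[1]]=I;C[:J.shape[0],-J.shape[1]:]=J
cv2.imwrite(f"pics/{n}.png",C);st=arm.get_state();print(C.shape,st["time_s"],st["eef_pos"],st["tool_rot"],st["force"],st["width"])
E
python3 snap.py s1 215 125 305 215 175 175 245 265 5
```

```text
(450, 806, 3) 7.4 [ 0.50831216 -0.03208601  0.23204417] [3.14131004e+00 7.72474405e-04 1.09321976e-01] [-0.23574793 -0.43829946 -2.53494239] 0.23185637928648611
```

View pics/s1.png

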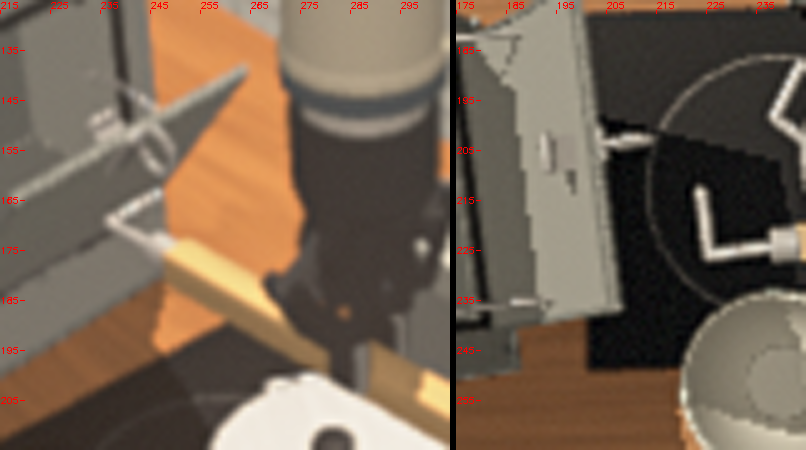

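```bash
cat > tri.py <<'E'
from h import *
def tri(a,b,A,B):
    (c1,d1),(c2,d2)=ray(a,A),ray(b,B);d1,d2=d1[0],d2[0]
    s=np.linalg.lstsq(np.c_[d1,-d2],c2-c1,rcond=None)[0];p,q=c1+d1*s[0],c2+d2*s[1];return (p+q)/2,np.linalg.norm(p-q)
E
python3 - <<'E'
from tri import *;import pickle
np.set_printoptions(precision=4,suppress=True)
A,B=pickle.load(open("s1.pkl","rb"))
e=tri((236.4,169),(225.6,226),A,B);t=tri((247,163.4),(223.8,212.6),A,B);y=tri((246.4,153.8),(209.4,203.4),A,B)
print("elbow",e,"tip",t,"eye",y)
bx=np.array([-.1085,.9941,0]);by=np.array([-.9941,-.1085,0])
m=np.array([.5083,-.0321,.232+.0054]);print("pred elbow",m+.205*bx,"tip",m+.205*bx-.041*by)
f=(e[0]+t[0])/2;d=y[0]-f;print("eye-fingermid in box axes",d@bx,d@by,d[2])
E
```

```text
elbow (array([0.4833, 0.1708, 0.2425]), np.float64(0.00018261971723449689)) tip (array([0.5243, 0.1752, 0.2411]), np.float64(0.0016003891476418892)) eye (array([0.5534, 0.2178, 0.2418]), np.float64(0.0025157142532820057))
pred elbow [0.4861 0.1717 0.2374] tip [0.5268 0.1761 0.2374]
eye-fingermid in box axes 0.039167724651164006 -0.05421273970815715 -4.1779050201862233e-05
```

The picture shows the hook short of the ring and at the same height: elbow at side (236,169) and top (226,226), ring at side (246,154) and top (209,203). The offset to the eye is about 39 mm forward and 54 mm sideways, in agreement with the model.

>>> {"op": "arm_command", "data": {
  "motion": [0,-0.01,0,0,0,-0.02,0,0,0,-0.03,0,0,0,-0.0395,0,0,0,-0.0395,0,0]
}}

```text
time_s: 7.82
eef_pos: [0.5042, 0.0091, 0.2321]
tool_rot: [-3.141, 0.0, 0.11]
force: [-0.5, 0.1, -2.0]
width: 0.236
```

>>> {"op": "arm_command", "data": {
  "motion": [0.005,0,0,0,0.01,0,0,0,0.014,0,0,0,0.018,0,0,0,0.02,0,0,0]
}}

```text
time_s: 8.23
eef_pos: [0.5253, 0.0094, 0.2323]
tool_rot: [3.142, -0.0, 0.109]
force: [-0.8, 0.2, -2.2]
width: 0.235
```

```bash
python3 snap.py s2 205 115 285 205 180 175 250 265 5
```

```text
(450, 756, 3) 8.3333 [0.52493348 0.00947654 0.23216618] [3.14156238e+00 6.19307262e-05 1.08713969e-01] [ 0.34459748  0.25913335 -1.13100096] 0.2381584892252882
```

View pics/s2.png

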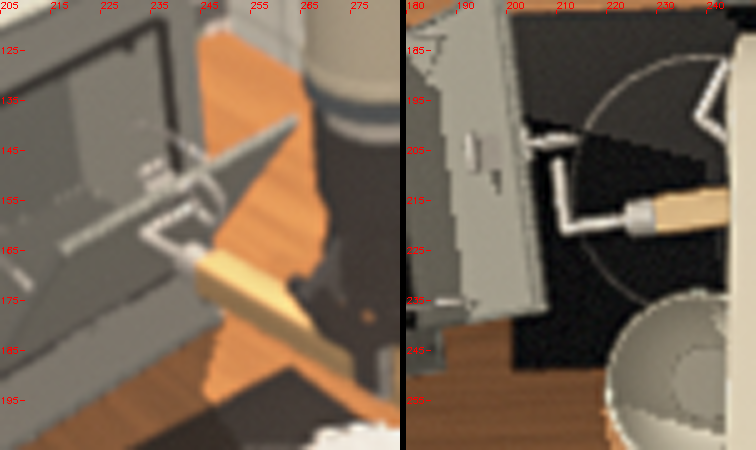

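The finger tip is about 10 mm short of the ring, at side (244,157) and top (211,207). The line of the finger runs a couple of mm low and toward the room, so I'll trim that by 2 mm up and 2 mm forward, then insert.

>>> {"op": "arm_command", "data": {
  "motion": [0,-0.002,-0.002,0,0.004,-0.002,-0.002,0,0.008,-0.002,-0.002,0,0.012,-0.002,-0.002,0,0.015,-0.002,-0.002,0]
}}

```text
time_s: 8.75
eef_pos: [0.5398, 0.0133, 0.2344]
tool_rot: [3.142, -0.0, 0.109]
force: [0.3, -1.2, -1.8]
width: 0.237
```

>>> {"op": "arm_command", "data": {
  "motion": [0.004,0,0,0,0.008,0,0,0,0.012,0,0,0,0.016,0,0,0,0.018,0,0,0]
}}

```text
time_s: 9.17
eef_pos: [0.5577, 0.0153, 0.2343]
tool_rot: [3.142, -0.0, 0.109]
force: [0.3, 0.3, -2.1]
width: 0.235
```

```bash
python3 snap.py s3 205 115 285 205 180 175 250 265 5
```

```text
(450, 756, 3) 9.2667 [0.55741626 0.01529712 0.23419322] [-3.14157298e+00  1.41736600e-05  1.09073949e-01] [ 0.33550538 -0.10708926 -2.14874811] 0.23649462883178135
```

View pics/s3.png

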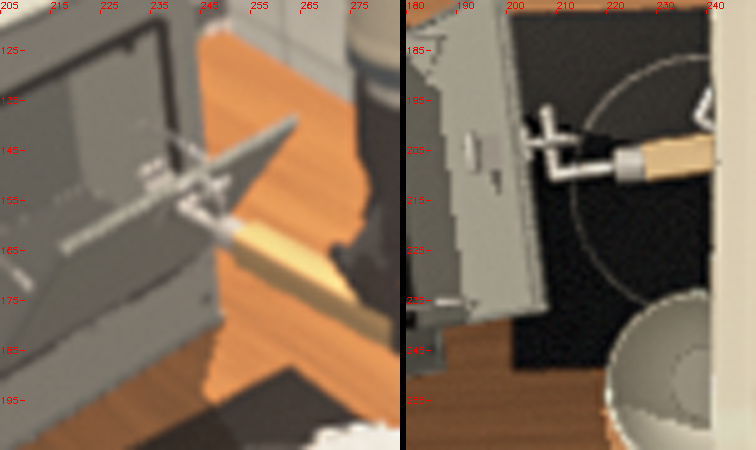

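The finger is through the ring: the ring sits mid-finger at top (208,203), and the wrist feels no force. Next I'll work out the closing arc.

```bash
cat > arc.py <<'E'
import numpy as np
E=lambda a:np.array([-8-205*np.sin(a)-20*np.cos(a),80+205*np.cos(a)-20*np.sin(a)])
a0=.606
def rows(steps,s0=0):
    """steps mm per row; s arc travelled of finger; 5 rows per call"""
    s=s0
    for i in range(0,len(steps),5):
        b=E(a0-s/206);o=[]
        for d in steps[i:i+5]:
            s+=d;v=E(a0-s/206)-b;o+=[0,round(-v[0]/1000,4),round(-v[1]/1000,4),0]
        print("s=%.1f phi=%.3f"%(s,a0-s/206),[float(x) for x in o])
E
python3 -c "
from arc import *
rows([2]*5+[3,4,4,4,4]+[5]*15+[4,3,3,2,2])
rows([1]*45,109)"
```

```text
s=10.0 phi=0.557 [0.0, -0.0015, -0.0013, 0.0, 0.0, -0.0031, -0.0026, 0.0, 0.0, -0.0046, -0.0038, 0.0, 0.0, -0.0062, -0.0051, 0.0, 0.0, -0.0078, -0.0063, 0.0]
s=29.0 phi=0.465 [0.0, -0.0024, -0.0018, 0.0, 0.0, -0.0056, -0.0042, 0.0, 0.0, -0.0089, -0.0065, 0.0, 0.0, -0.0122, -0.0087, 0.0, 0.0, -0.0156, -0.0109, 0.0]
s=54.0 phi=0.344 [0.0, -0.0043, -0.0026, 0.0, 0.0, -0.0086, -0.0051, 0.0, 0.0, -0.013, -0.0075, 0.0, 0.0, -0.0174, -0.0098, 0.0, 0.0, -0.0219, -0.012, 0.0]
s=79.0 phi=0.223 [0.0, -0.0045, -0.0021, 0.0, 0.0, -0.0091, -0.004, 0.0, 0.0, -0.0138, -0.0059, 0.0, 0.0, -0.0185, -0.0076, 0.0, 0.0, -0.0232, -0.0093, 0.0]
s=104.0 phi=0.101 [0.0, -0.0048, -0.0015, 0.0, 0.0, -0.0096, -0.0029, 0.0, 0.0, -0.0144, -0.0042, 0.0, 0.0, -0.0193, -0.0054, 0.0, 0.0, -0.0241, -0.0064, 0.0]
s=118.0 phi=0.033 [0.0, -0.0039, -0.0008, 0.0, 0.0, -0.0069, -0.0013, 0.0, 0.0, -0.0098, -0.0017, 0.0, 0.0, -0.0118, -0.002, 0.0, 0.0, -0.0138, -0.0023, 0.0]
s=114.0 phi=0.053 [0.0, -0.001, -0.0002, 0.0, 0.0, -0.002, -0.0003, 0.0, 0.0, -0.003, -0.0005, 0.0, 0.0, -0.0039, -0.0007, 0.0, 0.0, -0.0049, -0.0008, 0.0
[... 503 characters left out ...]
01, 0.0, 0.0, -0.002, -0.0001, 0.0, 0.0, -0.003, -0.0002, 0.0, 0.0, -0.004, -0.0003, 0.0, 0.0, -0.005, -0.0003, 0.0]
s=139.0 phi=-0.069 [0.0, -0.001, -0.0001, 0.0, 0.0, -0.002, -0.0001, 0.0, 0.0, -0.003, -0.0001, 0.0, 0.0, -0.004, -0.0002, 0.0, 0.0, -0.005, -0.0002, 0.0]
s=144.0 phi=-0.093 [0.0, -0.001, -0.0, 0.0, 0.0, -0.002, -0.0, 0.0, 0.0, -0.003, -0.0001, 0.0, 0.0, -0.004, -0.0001, 0.0, 0.0, -0.005, -0.0001, 0.0]
s=149.0 phi=-0.117 [0.0, -0.001, -0.0, 0.0, 0.0, -0.002, 0.0, 0.0, 0.0, -0.003, 0.0, 0.0, 0.0, -0.004, 0.0, 0.0, 0.0, -0.005, 0.0, 0.0]
s=154.0 phi=-0.142 [0.0, -0.001, 0.0, 0.0, 0.0, -0.002, 0.0, 0.0, 0.0, -0.003, 0.0001, 0.0, 0.0, -0.004, 0.0001, 0.0, 0.0, -0.005, 0.0002, 0.0]
```

>>> {"op": "arm_command", "data": {
  "motion": [0,-0.0015,-0.0013,0,0,-0.0031,-0.0026,0,0,-0.0046,-0.0038,0,0,-0.0062,-0.0051,0,0,-0.0078,-0.0063,0]
}}

```text
time_s: 9.68
eef_pos: [0.5561, 0.023, 0.2408]
tool_rot: [3.141, 0.0, 0.109]
force: [-0.9, -0.6, -2.5]
width: 0.235
```

>>> {"op": "arm_command", "data": {
  "motion": [0,-0.0024,-0.0018,0,0,-0.0056,-0.0042,0,0,-0.0089,-0.0065,0,0,-0.0122,-0.0087,0,0,-0.0156,-0.0109,0]
}}

```text
time_s: 10.1
eef_pos: [0.5544, 0.0389, 0.2517]
tool_rot: [3.142, 0.0, 0.109]
force: [-0.1, -0.9, -3.3]
width: 0.234
```

>>> {"op": "arm_command", "data": {
  "motion": [0,-0.0043,-0.0026,0,0,-0.0086,-0.0051,0,0,-0.013,-0.0075,0,0,-0.0174,-0.0098,0,0,-0.0219,-0.012,0]
}}

```text
time_s: 10.52
eef_pos: [0.552, 0.0608, 0.2637]
tool_rot: [3.142, 0.0, 0.109]
force: [-0.2, -1.6, -2.5]
width: 0.234
```

>>> {"op": "arm_command", "data": {
  "motion": [0,-0.0045,-0.0021,0,0,-0.0091,-0.004,0,0,-0.0138,-0.0059,0,0,-0.0185,-0.0076,0,0,-0.0232,-0.0093,0]
}}

```text
time_s: 10.93
eef_pos: [0.5496, 0.0838, 0.273]
tool_rot: [-3.142, -0.0, 0.109]
force: [-0.2, -1.5, -3.3]
width: 0.234
```

>>> {"op": "arm_command", "data": {
  "motion": [0,-0.0048,-0.0015,0,0,-0.0096,-0.0029,0,0,-0.0144,-0.0042,0,0,-0.0193,-0.0054,0,0,-0.0241,-0.0064,0]
}}

```text
time_s: 11.35
eef_pos: [0.547, 0.1078, 0.2793]
tool_rot: [3.142, -0.0, 0.109]
force: [-0.4, -1.2, -2.3]
width: 0.233
```

```bash
python3 snap.py s4 185 105 265 205 165 175 235 265 5
```

```text
(500, 756, 3) 11.45 [0.5470963  0.10813058 0.27944542] [-3.14110133e+00 -5.25670129e-04  1.09453239e-01] [-0.33718533  0.33585198 -1.36862263] 0.2388917716761278
```

View pics/s4.png

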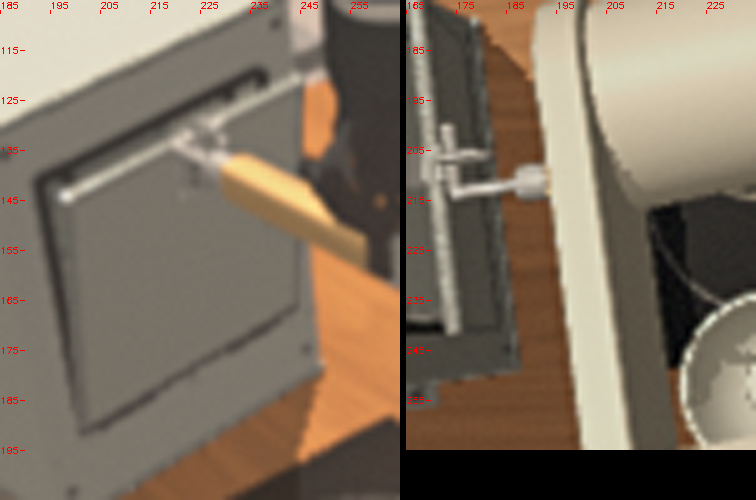

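The flap is nearly upright, with its top edge about 15–20 mm out at side (197,144)–(245,120). The hook is still in the ring and pushing at about 1.3 N. From here I'll feel for the catch in 1 mm rows.

>>> {"op": "arm_command", "data": {
  "motion": [0,-0.001,-0.0002,0,0,-0.002,-0.0004,0,0,-0.003,-0.0006,0,0,-0.004,-0.0008,0,0,-0.005,-0.001,0]
}}

```text
time_s: 11.87
eef_pos: [0.5465, 0.1122, 0.2802]
tool_rot: [-3.142, 0.0, 0.109]
force: [-0.2, -1.4, -1.7]
width: 0.235
```

>>> {"op": "arm_command", "data": {
  "motion": [0,-0.001,-0.0002,0,0,-0.002,-0.0003,0,0,-0.003,-0.0005,0,0,-0.004,-0.0007,0,0,-0.005,-0.0008,0]
}}

```text
time_s: 12.28
eef_pos: [0.5459, 0.1173, 0.281]
tool_rot: [3.142, -0.0, 0.109]
force: [-0.2, -1.5, -1.5]
width: 0.234
```

>>> {"op": "arm_command", "data": {
  "motion": [0,-0.001,-0.0002,0,0,-0.002,-0.0003,0]
}}

```text
time_s: 12.45
eef_pos: [0.5457, 0.1193, 0.2813]
tool_rot: [3.142, -0.0, 0.109]
force: [-0.5, -0.4, -2.1]
width: 0.236
```

>>> {"op": "arm_command", "data": {
  "motion": [0,-0.001,-0.0001,0,0,-0.002,-0.0003,0]
}}

```text
time_s: 12.62
eef_pos: [0.5454, 0.1213, 0.2816]
tool_rot: [-3.142, 0.0, 0.109]
force: [0.6, -1.7, -2.0]
width: 0.237
```

>>> {"op": "arm_command", "data": {
  "motion": [0,-0.001,-0.0001,0,0,-0.002,-0.0003,0]
}}

```text
time_s: 12.78
eef_pos: [0.5452, 0.1233, 0.2819]
tool_rot: [3.142, 0.0, 0.109]
force: [-0.5, -0.8, -3.0]
width: 0.235
```

>>> {"op": "arm_command", "data": {
  "motion": [0,-0.001,-0.0001,0,0,-0.002,-0.0003,0]
}}

```text
time_s: 12.95
eef_pos: [0.545, 0.1253, 0.2822]
tool_rot: [3.142, 0.0, 0.109]
force: [-0.1, -0.7, -2.7]
width: 0.235
```

>>> {"op": "arm_command", "data": {
  "motion": [0,-0.001,-0.0001,0,0,-0.002,-0.0002,0]
}}

```text
time_s: 13.12
eef_pos: [0.5448, 0.1273, 0.2824]
tool_rot: [3.142, 0.0, 0.109]
force: [0.2, -1.3, -1.1]
width: 0.233
```

>>> {"op": "arm_command", "data": {
  "motion": [0,-0.001,-0.0001,0,0,-0.002,-0.0002,0]
}}

```text
time_s: 13.28
eef_pos: [0.5446, 0.1293, 0.2826]
tool_rot: [3.142, 0.0, 0.109]
force: [-0.4, -2.0, -1.2]
width: 0.238
```

>>> {"op": "arm_command", "data": {
  "motion": [0,-0.001,-0.0001,0,0,-0.002,-0.0002,0]
}}

```text
time_s: 13.45
eef_pos: [0.5444, 0.1312, 0.2828]
tool_rot: [3.142, 0.0, 0.109]
force: [-0.2, -0.5, -2.3]
width: 0.239
```

>>> {"op": "arm_command", "data": {
  "motion": [0,-0.001,-0.0001,0,0,-0.002,-0.0002,0]
}}

```text
time_s: 13.62
eef_pos: [0.5441, 0.1326, 0.2829]
tool_rot: [3.14, 0.0, 0.109]
force: [-0.1, -6.7, -2.2]
width: 0.236
```

The catch's resistance starts here at 6.7 N. I'll go on millimetre by millimetre.

>>> {"op": "arm_command", "data": {
  "motion": [0,-0.0005,0,0,0,-0.001,-0.0001,0]
}}

```text
time_s: 13.78
eef_pos: [0.544, 0.133, 0.283]
tool_rot: [3.139, 0.0, 0.109]
force: [0.0, -8.2, -1.8]
width: 0.235
```

>>> {"op": "arm_command", "data": {
  "motion": [0,-0.0005,0,0,0,-0.001,-0.0001,0]
}}

```text
time_s: 13.95
eef_pos: [0.5439, 0.1336, 0.2831]
tool_rot: [3.139, 0.001, 0.109]
force: [0.1, -7.8, -2.2]
width: 0.238
```

>>> {"op": "arm_command", "data": {
  "motion": [0,-0.0005,0,0,0,-0.0005,0,0]
}}

```text
time_s: 14.12
eef_pos: [0.5438, 0.1348, 0.2831]
tool_rot: [3.14, 0.0, 0.109]
force: [0.6, -4.4, -1.5]
width: 0.236
```

>>> {"op": "arm_command", "data": {
  "motion": [0,-0.0005,0,0,0,-0.0005,0,0]
}}

```text
time_s: 14.28
eef_pos: [0.5438, 0.1359, 0.2832]
tool_rot: [3.141, 0.0, 0.109]
force: [0.6, -3.2, -1.9]
width: 0.235
```

>>> {"op": "arm_command", "data": {
  "motion": [0,-0.0005,0,0,0,-0.001,0,0]
}}

```text
time_s: 14.45
eef_pos: [0.5437, 0.1373, 0.2832]
tool_rot: [-3.141, 0.0, 0.109]
force: [0.3, -1.6, -1.8]
width: 0.234
```

>>> {"op": "arm_command", "data": {
  "motion": [0,-0.0005,0,0,0,-0.001,0,0]
}}

```text
time_s: 14.62
eef_pos: [0.5436, 0.1385, 0.2832]
tool_rot: [-3.141, -0.0, 0.109]
force: [-0.6, -0.0, -2.2]
width: 0.233
```

>>> {"op": "arm_command", "data": {
  "motion": [0,-0.0005,0,0,0,-0.001,0,0]
}}

```text
time_s: 14.78
eef_pos: [0.5436, 0.1395, 0.2833]
tool_rot: [-3.141, -0.0, 0.109]
force: [0.1, 1.0, -1.1]
width: 0.235
```

```bash
python3 -c "
from h import *
for i in range(3): get_image('side');s=arm.get_state();print(s['eef_pos'],s['force'])"
```

```text
[0.54357143 0.13955069 0.28326465] [ 0.23180815  0.05003194 -1.97240942]
[0.54358982 0.13944636 0.28328967] [-0.24288633  0.07637468 -1.44131283]
[0.54356829 0.13933487 0.28324115] [-0.01340536  0.10444097 -1.58297496]
```

>>> {"op": "arm_command", "data": {
  "motion": [0,-0.0005,0,0,0,-0.001,0,0]
}}

```text
time_s: 15.1
eef_pos: [0.5434, 0.1402, 0.2832]
tool_rot: [-3.141, -0.0, 0.109]
force: [-0.5, -0.3, -1.4]
width: 0.233
```

```bash
python3 -c "
from h import *
for i in range(3): get_image('side');s=arm.get_state();print(s['eef_pos'],s['force'])"
```

```text
[0.54340008 0.14021658 0.28318301] [-0.52529269 -1.34299209 -1.86900494]
[0.54341176 0.14017296 0.28321596] [-1.10895998 -0.63914158 -1.75353555]
[0.54342272 0.14015828 0.28321614] [-0.74237908 -0.25390507 -1.32960861]
```

>>> {"op": "arm_command", "data": {
  "motion": [0,-0.0005,0,0,0,-0.0008,0,0]
}}

```text
time_s: 15.42
eef_pos: [0.5433, 0.1409, 0.2832]
tool_rot: [-3.142, 0.0, 0.109]
force: [0.5, -0.3, -2.5]
width: 0.233
```

```bash
python3 -c "
from h import *
for i in range(3): get_image('side');s=arm.get_state();print(s['eef_pos'],s['force'])"
```

```text
[0.54331523 0.14095808 0.28318286] [-0.26601367  0.14509305 -1.21580899]
[0.54328467 0.14092709 0.28317929] [ 0.18592782  0.25419625 -2.83860398]
[0.54332788 0.14087846 0.28316298] [ 0.4887952   0.0282238  -2.37387024]
```

>>> {"op": "arm_command", "data": {
  "motion": [0,-0.0005,0,0,0,-0.001,0,0]
}}

```text
time_s: 15.73
eef_pos: [0.5432, 0.1416, 0.2832]
tool_rot: [3.141, 0.0, 0.109]
force: [0.2, -3.2, -2.3]
width: 0.239
```

```bash
python3 -c "
from h import *
for i in range(2): get_image('side');s=arm.get_state();print(s['eef_pos'],s['force'])"; python3 snap.py s5 185 105 265 205 155 175 225 265 5
```

```text
[0.54321305 0.14156858 0.28316954] [ 0.32051393 -2.11497384 -2.15865084]
[0.54325031 0.14157104 0.28316627] [ 0.24368499 -2.80463028 -1.53325937]
(500, 756, 3) 15.9333 [0.54322384 0.14158805 0.28319099] [3.14107346e+00 4.45177851e-05 1.08940083e-01] [-0.16241477 -2.70648993 -1.74344802] 0.23707182037716462
```

View pics/s5.png

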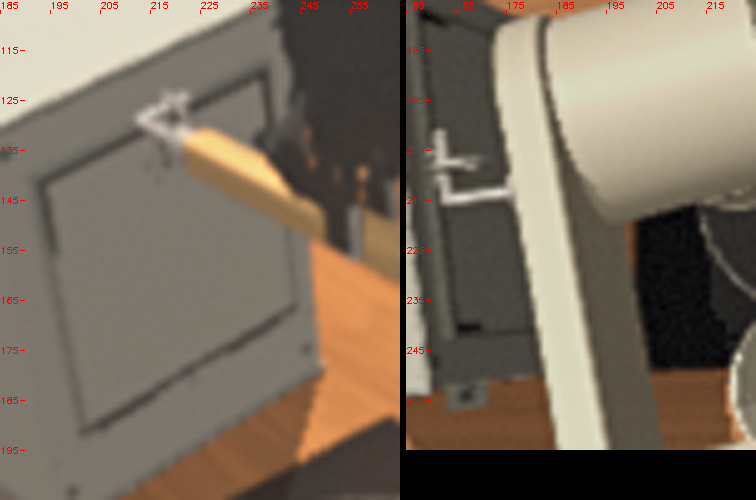

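The flap now lies flush in its frame (side, 193–244 × 119–191). The resistance came at 8.2 N, faded to zero, there was free play, and then a firm stop at about 9 mm past onset, so the catch has snapped. Next I'll center the finger in the ring and draw it out sideways.

>>> {"op": "arm_command", "data": {
  "motion": [0,0.002,0,0,0,0.004,0.0005,0,0,0.006,0.001,0,0,0.008,0.0015,0,0,0.0087,0.0015,0]
}}

```text
time_s: 16.35
eef_pos: [0.5441, 0.133, 0.2816]
tool_rot: [-3.142, 0.0, 0.109]
force: [-0.4, -0.1, -1.8]
width: 0.233
```

>>> {"op": "arm_command", "data": {
  "motion": [-0.003,0,0,0,-0.006,0,0,0,-0.009,0,0,0,-0.012,0,0,0,-0.015,0,0,0]
}}

```text
time_s: 16.77
eef_pos: [0.5288, 0.1316, 0.2817]
tool_rot: [-3.142, 0.0, 0.109]
force: [-0.4, -0.2, -2.2]
width: 0.233
```

No force. On out.

>>> {"op": "arm_command", "data": {
  "motion": [-0.005,0,0,0,-0.01,0,0,0,-0.015,0,0,0,-0.021,0,0,0,-0.028,0,0,0]
}}

```text
time_s: 17.18
eef_pos: [0.5008, 0.1285, 0.2817]
tool_rot: [3.142, -0.0, 0.109]
force: [0.5, -0.3, -1.7]
width: 0.236
```

>>> {"op": "arm_command", "data": {
  "motion": [-0.006,0,0,0,-0.012,0.001,0,0,-0.012,0.012,0,0,-0.012,0.03,0,0,-0.012,0.05,0,0]
}}

```text
time_s: 17.6
eef_pos: [0.4948, 0.077, 0.2818]
tool_rot: [3.142, -0.0, 0.111]
force: [0.2, -0.3, -1.6]
width: 0.237
```

```bash
python3 snap.py s6 185 105 285 225 150 170 210 270 5;python3 - <<'E'
from plan import plan
from cell import arm
s=arm.get_state();p=s["eef_pos"];y=s["tool_rot"][2]
plan(p,y,[(.48,-.10,.26,.05,.035),(.45,-.30,.14,-.052,.035),(.4497,-.3103,.04,-.052,.03),(.4497,-.3103,.012,-.052,.007)])
E
```

```text
(600, 806, 3) 17.7 [0.49509331 0.07509027 0.28179858] [ 3.14037513e+00 -2.84287177e-04  1.07564508e-01] [ 0.10335873  0.48803742 -1.34441133] 0.23505691407257678
[-0.0056,0.0287,0.0036,0.01,-0.0113,0.0575,0.0073,0.019,-0.0169,0.0862,0.0109,0.029,-0.0225,0.115,0.0145,0.038,-0.0282,0.1437,0.0182,0.048]
[-0.0042,0.029,0.0036,0.01,-0.0102,0.0573,0.0207,0.024,-0.0162,0.0855,0.0379,0.039,-0.0222,0.1138,0.055,0.053,-0.0281,0.1421,0.0722,0.068]
[-0.0041,0.0286,0.0171,0.014,-0.0081,0.0572,0.0343,0.029,-0.0122,0.0858,0.0514,0.044,-0.0122,0.0884,0.0764,0.044,-0.0123,0.0909,0.1014,0.044]
[0.0001,0.0026,0.025,0,0.0001,0.0052,0.05,0,0.0001,0.0052,0.057,0,0.0001,0.0052,0.064,0,0.0001,0.0052,0.071,-0.0]
[0.0,0,0.007,-0.0]
end [ 0.44965345 -0.31031856  0.01199858 -0.05243549]
```

View pics/s6.png

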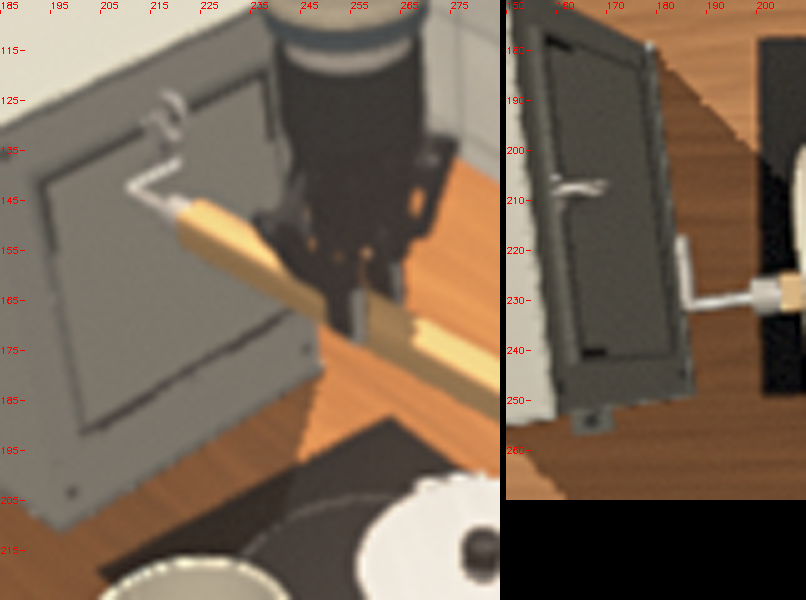

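The hook is free, with its tip at side (221,138) and the ring intact at (217,129), and the flap stays flush. I'll return the rod to its original place.

>>> {"op": "arm_command", "data": {
  "motion": [-0.006,0.029,0.004,0.01,-0.011,0.057,0.007,0.019,-0.017,0.086,0.011,0.029,-0.023,0.115,0.015,0.038,-0.028,0.144,0.018,0.048]
}}

```text
time_s: 18.12
eef_pos: [0.4823, -0.0699, 0.2635]
tool_rot: [-3.142, -0.0, 0.061]
force: [0.1, 0.3, -1.8]
width: 0.236
```

>>> {"op": "arm_command", "data": {
  "motion": [-0.004,0.029,0.004,0.01,-0.01,0.057,0.021,0.024,-0.016,0.086,0.038,0.039,-0.022,0.114,0.055,0.053,-0.028,0.142,0.072,0.068]
}}

```text
time_s: 18.53
eef_pos: [0.4632, -0.2136, 0.1912]
tool_rot: [3.141, -0.001, -0.008]
force: [-0.3, 0.3, -1.6]
width: 0.238
```

>>> {"op": "arm_command", "data": {
  "motion": [-0.004,0.029,0.017,0.014,-0.008,0.057,0.034,0.029,-0.012,0.086,0.051,0.044,-0.012,0.088,0.07,0.044,-0.012,0.09,0.085,0.044]
}}

```text
time_s: 18.95
eef_pos: [0.4503, -0.3037, 0.1054]
tool_rot: [3.142, 0.0, -0.054]
force: [-0.1, 0.3, -1.9]
width: 0.237
```

```bash
python3 - <<'E'
from plan import plan
from h import *
B=get_image("top");s=arm.get_state();p=s["eef_pos"];y=s["tool_rot"][2];print(p,s["tool_rot"],s["force"])
plan(p,y,[(.4497,-.3103,.03,-.052,.015),(.4497,-.3103,.012,-.052,.004)])
E
```

```text
[ 0.44904705 -0.30235973  0.10297525] [-3.13968111  0.00327785 -0.05286625] [-1.49325073 -0.07870872 -3.268222  ]
[0.0002,0.0016,0.0146,0,0.0004,0.0032,0.0292,0,0.0006,0.0047,0.0438,-0.001,0.0009,0.0063,0.0584,-0.001,0.0011,0.0079,0.073,-0.001]
[0,0,0.0036,0.0,0,0,0.0072,0.0,0,0,0.0108,0.0,0,0,0.0144,0.0,0,0,0.018,0.0]
end [ 0.44972806 -0.31030682  0.01197525 -0.05186625]
```

>>> {"op": "arm_command", "data": {
  "motion": [0,0.0015,0.015,0,0,0.003,0.03,0,0.0005,0.005,0.045,0,0.001,0.006,0.06,0,0.001,0.008,0.073,0]
}}

```text
time_s: 19.42
eef_pos: [0.4518, -0.31, 0.0333]
tool_rot: [3.141, -0.0, -0.051]
force: [-1.1, -0.4, -1.8]
width: 0.236
```

>>> {"op": "arm_command", "data": {
  "motion": [0,0,0.0035,0,0,0,0.007,0,0,0,0.0105,0,0,0,0.014,0,0,0,0.017,0]
}}

```text
time_s: 19.83
eef_pos: [0.4518, -0.3102, 0.017]
tool_rot: [3.141, -0.001, -0.051]
force: [-0.4, -0.4, -1.3]
width: 0.234
```

>>> {"op": "arm_command", "data": {
  "motion": [0,0,0.001,0,0,0,0.002,0]
}}

```text
time_s: 20.0
eef_pos: [0.4515, -0.3101, 0.0148]
tool_rot: [3.141, -0.0, -0.051]
force: [0.1, -0.1, -1.3]
width: 0.233
```

>>> {"op": "arm_command", "data": {
  "motion": [0,0,0.0015,0,0,0,0.003,0,0,0,0.0045,0,0,0,0.006,0,0,0,0.007,0]
}}

```text
time_s: 20.42
eef_pos: [0.4514, -0.31, 0.0075]
tool_rot: [-3.142, 0.0, -0.051]
force: [-0.1, -0.1, -1.4]
width: 0.23
```

>>> {"op": "arm_command", "data": {
  "motion": [0,0,0.0005,0,0,0,0.001,0]
}}

```text
time_s: 20.58
eef_pos: [0.4514, -0.31, 0.0068]
tool_rot: [-3.141, 0.0, -0.051]
force: [-3.3, 1.8, 8.2]
width: 0.238
```

Contact with the worktop. I'll open slowly.

>>> {"op": "arm_command", "data": {
  "motion": [0,0,0,0,0,0,0,0,0,0,0,0],
  "hand": 0.028,
  "force": 20
}}

```text
time_s: 20.83
eef_pos: [0.4516, -0.3102, 0.0068]
tool_rot: [3.141, -0.0, -0.051]
force: [0.3, 0.1, 0.1]
width: 0.329
```

>>> {"op": "arm_command", "data": {
  "motion": [0,0,0,0,0,0,0,0,0,0,0,0,0,0,0,0],
  "hand": 0.05
}}

```text
time_s: 21.17
eef_pos: [0.4514, -0.31, 0.0067]
tool_rot: [-3.142, 0.0, -0.051]
force: [-0.7, 0.6, -0.1]
width: 0.585
```

>>> {"op": "arm_command", "data": {
  "motion": [0,0,-0.005,0,0,0,-0.012,0,0,0,-0.025,0,0,0,-0.05,0,0,0,-0.085,0]
}}

```text
time_s: 21.58
eef_pos: [0.45, -0.3091, 0.0912]
tool_rot: [-3.139, 0.003, -0.051]
force: [-0.5, -0.4, 0.2]
width: 0.588
```

>>> {"op": "arm_command", "data": {
  "motion": [0,0,-0.03,0,0,0,-0.06,0,0,0.0,-0.09,0,0,0.0,-0.12,0,0,0.0,-0.14,0]
}}

```text
time_s: 22.0
eef_pos: [0.452, -0.3104, 0.2356]
tool_rot: [3.14, -0.003, -0.051]
force: [-0.1, -0.5, 0.0]
width: 0.588
```

>>> {"op": "arm_command", "data": {
  "motion": [-0.03,0,0,0,-0.06,0,0,0,-0.09,0,0,0,-0.1,0,0,0,-0.1,0,0,0]
}}

```text
time_s: 22.42
eef_pos: [0.3495, -0.3045, 0.2324]
tool_rot: [3.141, 0.0, -0.052]
force: [0.7, -0.3, -0.4]
width: 0.588
```

```bash
python3 - <<'E'
from h import *;import pickle
np.set_printoptions(precision=4,suppress=True)
A=get_image("side");B=get_image("top");pickle.dump((A,B),open("end.pkl","wb"))
A0,B0=pickle.load(open("p0.pkl","rb"))
for P,n in((A,"A"),(B,"B")): print(n,P["shot"])
for t in["pot","turner_mid","bowl","jar","mug"]:
    print(t,[(np.round(r["rect"]).tolist(),round(r["score"],2)) for r in look_for(B,t)[:1]],[(np.round(r["rect"]).tolist(),round(r["score"],2)) for r in look_for(A,t)[:1]])
print(arm.get_state()["time_s"],arm.get_state()["eef_pos"],arm.get_state()["force"])
C=np.hstack([cv2.resize(A["image"],(400,300)),cv2.resize(B["image"],(400,300))])
D=[cv2.resize(cv2.absdiff(x["image"],y["image"]),(400,300)) for x,y in((A,A0),(B,B0))]
cv2.imwrite("pics/end.png",np.vstack([C,np.hstack(D)])[:,:,::-1])
E
```

```text
A 31
B 32
pot [([240.0, 184.0, 297.0, 229.0], 0.61)] [([256.0, 200.0, 299.0, 252.0], 0.59)]
turner_mid [([361.0, 188.0, 438.0, 205.0], 0.84)] [([363.0, 286.0, 456.0, 360.0], 0.93)]
bowl [([219.0, 234.0, 258.0, 272.0], 0.91)] [([201.0, 214.0, 246.0, 247.0], 0.57)]
jar [([328.0, 175.0, 346.0, 198.0], 0.82)] [([343.0, 240.0, 369.0, 278.0], 0.57)]
mug [([311.0, 108.0, 363.0, 157.0], 0.76)] [([362.0, 125.0, 404.0, 211.0], 0.61)]
23.0167 [ 0.3517 -0.3049  0.2315] [-0.0865  0.1301  0.595 ]
```

View pics/end.png

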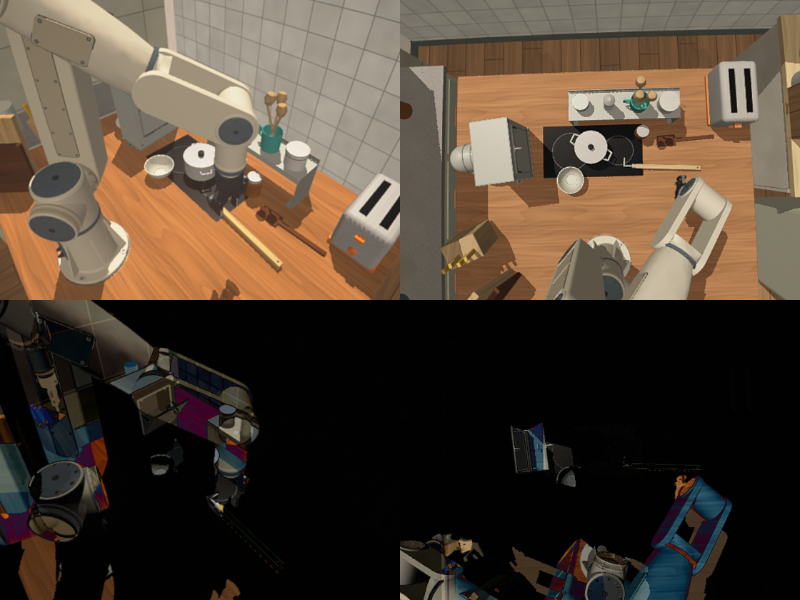

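The end picture shows the rod flat in its old place and the flap shut. In the difference picture only the arm, the flap and shadows changed (the bowl patch is the flap's shadow gone). I'll hand in now.

```bash
python3 -c "
from cell import arm
arm.close_job();s=arm.get_state();print(s['time_s'],s['force'])"
```

```text
the job is handed in; nothing more can be done
the job is handed in; nothing more can be done
```

I swung the flap shut with the hook rod, unhooked it, laid it back flat in its original place, and handed in the job at about 23 s of the 64 s allowed.

- **Catch:** I pushed at about 1.5 N up to the catch. The resistance peaked at 8.2 N (the eye bends at 11 N), faded to zero, and was followed by free play. A firm stop came about 9 mm after the resistance began, which fits the catch having snapped home. The roller itself was never seen, so this rests on the felt forces and on the flap lying flush with its frame in the pictures.
- **Unhooking:** The hook slid out of the ring without measurable force, and the ring looked unbent.
- **Rod:** I lowered it until it touched the worktop at about 8 N, then released it. It lies within about 2 mm of where it started.
- **Other things:** The difference picture against the start shows only the arm, the flap and shadows changed. One patch at the bowl looks like the flap's vanished shadow. The detector boxes for the pot, turner, bowl, jar and mug in the top view agree with the start to within about 3 pixels. In the side view the arm partly hides the pot. I did not run the detector again on the grinder and tins, but they showed no change in the top view.

No check failed. The one disagreement was the eye's height: the model fit and the two-view measurement differed by 2 to 4 mm, which is within the play in the ring.

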